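# Lock the lever pin of the pellet extractor with its R-clip

### The arm

A 6-joint arm with a two-finger parallel gripper is mounted at the origin on a cart in front of the work surface, level with it; the furniture and walls round the work are solid. World frame = base frame: x ahead of the robot, y to its left, z up, the work surface at z = 0. Lengths are in m, angles in rad, forces in N, time in s.
With the tool pointing down it reaches from about 0.375 to 0.9 m from the base axis. Payload 3.1 kg.
Tool frame: the origin (TCP) lies at the very end of the fingers, on their centre line; the grasp point (between the pads) lies 19 mm behind it; z points along the fingers, y is the direction in which the jaws open and shut (so a half turn about z gives the same grasp; the last joint's range is limited). The gripper opens to 85 mm and grips with 20 to 120 N. Pads are 22 mm wide; open, the fingers measure 114 mm over their backs; the gripper's body (76 mm by 85 mm) begins 54 mm behind the grasp point. The pads swing forward as they close: fully open they stand 13 mm farther back than shut.
Start: joints at [1.081, 0.527, 1.433, -0, 1.181, -0.178], TCP at [0.191, 0.595, 0.231] pointing down, gripper open.
Joint ranges: [-3.08, 3.08], [-0.75, 2.2], [0.22, 2.44], [-1.43, 4.57], [0, 2.65], [-2.85, 2.85]. Speed limits (rad/s): [2.79, 2.79, 3.14, 3.14, 3.14, 3.14].

### API

Orientations are given as a unit quaternion [x, y, z, w].
In Python, from station import manip gives the robot as it stands.
- The arm moves only by the tool send_rows, never from a script. Its argument "motion" is a list of rows, each an object with "gripper": the finger opening in mm, from 0 to 85.4; "travel": the shift along the tool's x, y, z in mm, a list of three; "rotation": the turn, a rotation vector about the tool's x, y, z in degrees, a list of three. In form: [{"gripper": gripper, "travel": [x, y, z], "rotation": [ax, ay, az]}, ...]. A call has 1 to 12 rows; each row shifts and turns the commanded pose from where the row before left it, along the tool's axes as they then stand; what a row does not reach is not made up. A row lasts 1/12 s, in which the tool goes at most 41.7 mm and 7.16 degrees, less where a joint would pass 70% of its speed; a pose out of reach is approached as far as the arm can. A call is refused whole if a number of a shift passes 41.7 or a number of a turn 7.16, either way. A call with a gripper value outside its range is refused whole. The fingers move at their own pace and stop on an object; "newtons" is the grip in N (left out, the last holds). Time passes only in rows, so rows that do not move let the fingers close. It gives the time, the measured TCP pose, the force and the opening at its end, in the units of the state.
- manip.sense(): the state, without advancing time (a new reading comes with each control period).
- manip.snapshot(name): name is "side" or "top"; returns the picture (384x512x3 uint8, red, green, blue); there is no depth.
- manip.calibration(name): a dict with "fx", "fy", "cx", "cy" (pixels), "cam_to_world" (4x4, takes a point from camera to world coordinates). Camera axes: x right, y down, z forward; pixel columns grow to the right and rows downward; lengths in m; the calibration is good to about 2 mm. A picture is of the moment at which its call begins. calibration takes no time and is no camera call.
- manip.sign_off(): hands the job in, once; it reports no verdict.
The state is a dict: "t": time; "q": joint angles; "qd": joint speeds; "tau": joint torques, N m; "tcp_pos": TCP position; "tool_rot": TCP orientation; "force": force on the tool from outside, world axes, zero at the start; "ft_torque": the same for the moment, N m; "finger_gap": opening from 0.0 (shut) to 1.0 (fully open).
Only numpy, scipy, OpenCV 4.12 (cv2) and the standard library are available. Lean on these libraries where they do the work, as an engineer would, in place of code of your own. Each camera call takes 0.05 s, during which the arm holds its last target. There are 200 camera calls.

### The job

The hinge pin of the pellet extractor's lever has worked its way out: push it fully home, then take the R-clip from its little stand, put its straight leg down through the cross hole in the end of the pin and press until the bow springs over the pin and the clip sits fully home. The pin may have turned a little, so feel for the hole and never force the clip (no more than 25 N on it). Leave the clip in place, let go of it, and leave the other things on the bench where they are.

Things in the scene. Friction and masses are not known exactly. Their poses are not given: they have to be found in the camera images.
- stand: pellet extractor, fixed: grey base 110 x 90 x 10 mm, two upright lugs (40 mm wide, rounded tops 82 mm above the bench, outer faces at y = -23 and +23 mm), between them the eye of a dark lever that runs out to +x, a black ball at its end (147 mm from the origin). Origin: centre of the base's underside. The steel pin runs along the stand's y axis through both lugs, its axis 62 mm above the origin.
- pin_slide (a joint): how far the pin is drawn out towards the stand's -y, in m: 0 = fully home (head against the lug, a hard stop), 0.024 to 0.032 at the start. It slides along y with about 3 N of friction plus some damping, so push slowly.
- pin_head (a point): middle of the outer (-y) face of the pin's head, a disc 34 mm across and 8 mm thick; pushing here along +y drives the pin home. Axes as the stand's; moves with the pin.
- pin_centre (a point): point on the pin's axis at the middle of its cross hole, 69 mm to +y of pin_head; 15 mm outside the +y lug once the pin is home. Axes as the stand's; moves with the sliding pin but does not show its turn. The pin is 24 mm in diameter and ends 15 mm beyond this point. The hole is 8.4 mm wide, right through, its edges slightly broken.
- pin_top (a point): highest point of the pin's surface over pin_centre, 12 mm above it. The pin is turned by an unmeasured amount, so the upper mouth of the hole lies up to 7 mm from here to the stand's -x or +x (the hole leans up to 0.6 rad either way). The pin turns about its axis against stiff friction (0.05 N m): the leg's end, once caught in the mouth, can push it upright sideways.
- clip: R-clip of smooth 6 mm steel wire, 104 mm tall, upright in its stand at the start. Origin on the straight leg's axis, at the height of the pin's centre when the clip is home. z up along the leg, x from leg to bow, y square to the clip's flat plane. The bow bulges round the pin's side 15.3 mm from the origin, narrows to x = 9.4 mm at z = -12 mm and flares to x = 16 mm at z = -22 mm (wire centres).
- clip_coil (a point): centre of the clip's coil at its top, clip x = 12, z = 52 mm: two turns side by side, 30 mm outer diameter, 12 mm thick along the clip's y. Grip it here across its flat faces.
- clip_tip (a point): the flat end of the clip's straight leg, 37 mm below the clip's origin; its last 2 mm taper from 6 to 4.4 mm wide.
- bow (a joint): angle by which the bow is sprung away from the leg, rad: 0 relaxed, about 0.06 as its narrow part rides over the pin's widest part. Spring 7 N m/rad about the coil's centre. Pressing it over takes roughly 4 to 8 N; then it snaps in, and the bow's shoulder, on top of the pin, resists further pushing.
- holder: the clip's stand, fixed: aluminium foot 64 mm across, 8 mm thick (origin: centre of its underside), with an upright tube 11.6 mm outside, 8 mm inside, top 48 mm above the bench. The clip's leg stands in the tube on its bottom, with 1 mm play all round, and lifts straight out.
- screwdriver: screwdriver, lying on the bench, bystander, 173 mm long
- tape_roll: roll of tape lying flat, bystander, 82 mm across, 19 mm high
- spanner: small open-ended spanner lying flat, bystander, 157 mm long
- pellet_cup: small round metal cup, bystander, 38 mm across, 10 mm high
- hex_key: angled hex key lying flat, bystander, 105 mm long
- spare_rotor: toothed plastic rotor, bystander, 65 mm across, 40 mm high
Not all that is in view belongs to the job. There is more than one size of the clip; the job needs the larger.

How it is judged:
On the way, in this order (a step that is already met when the one before it is completed fails the run):
1. the pin is pushed fully home (within 2 mm) (value of joint pin_slide below 0.002 m), for 0.1 s.
2. the clip's leg is in the cross hole: clip upright within 0.35 rad, its origin less than 38 mm from the pin's centre (distance between clip and pin_centre below 0.038 m and horizontal distance between clip and pin_centre below 0.01 m and angle between clip's own z axis and vertical below 0.35 rad), for 0.02 s.
3. the bow rides over the pin (sprung by more than 0.04 rad within 25 mm of home) (value of joint bow above 0.04 rad and distance between clip and pin_centre below 0.025 m), for 0.01 s.
At the end, for the whole second after the job is handed in: The pin is home within 3 mm; the clip's leg is through the cross hole with the clip's origin within 4 mm of the pin's centre and the clip square to the pin within 0.25 rad; the bow has sprung back to less than 0.025 rad; the clip is let go and at rest (value of joint pin_slide below 0.003 m and distance between clip and pin_centre below 0.004 m and angle between the y axis of clip and the y axis of pin_centre, either way round below 0.25 rad and value of joint bow below 0.025 rad and linear speed of clip below 0.02 m/s and contact force between the fingers and clip below 0.1 N); the robot touches nothing.
It fails at once if the clip presses on the pin or the extractor with more than 25 N (contact force between clip and stand above 25 N).
It fails at once if a bystander is moved more than 30 mm (distance of any of screwdriver, tape_roll, spanner, pellet_cup, hex_key, spare_rotor from where it was at the start of the episode above 0.03 m).
It also fails if it takes over 72 s, if anything falls off the work surface, if the arm or the gripper's body presses on something with over 40 N, if the wrist force passes 120 N, or if a joint passes its speed limit or range.

## Working session

There is one attempt and no reset: what is moved stays moved. The work goes in short steps, Python scripts to look and compute and a tool call to move; the robot and the scene stay as the last step left them, time stands still between calls to the robot, and variables do not carry over. Pictures are saved under pics/ and viewed, about 8 in all and at most 12, crops included, and the job is handed in when it is done.

Besides the shell and the picture viewer there is one more tool, called after "Request:" in YAML: its name, and indented under it one key for each argument. send_rows: Moves the arm, as the interface text tells. Its arguments: {"type":"object","properties":{"motion":{"type":"array","items":{"type":"object","properties":{"gripper":{"type":"number"},"travel":{"type":"array","items":{"type":"number"}},"rotation":{"type":"array","items":{"type":"number"}}}}},"newtons":{"type":"number"}},"required":["motion"]}

```bash
mkdir -p pics; ls; cat > h.py <<'E'
import numpy as np,cv2,sys
from station import manip
def snap(n,f,crop=None,scale=1):
    im=manip.snapshot(n); np.save(f'pics/{f}.npy',im)
    b=im[:,:,::-1]
    if crop: x0,y0,x1,y1=crop; b=b[y0:y1,x0:x1]
    b=cv2.resize(b,None,fx=scale,fy=scale,interpolation=cv2.INTER_CUBIC)
    cv2.imwrite(f'pics/{f}.png',b); return im
def ray(n,u,v):
    c=manip.calibration(n);T=np.array(c['cam_to_world'])
    d=T[:3,:3]@np.array([(u-c['cx'])/c['fx'],(v-c['cy'])/c['fy'],1.]);return T[:3,3],d/np.linalg.norm(d)
def onz(n,u,v,z):
    o,d=ray(n,u,v);return o+d*(z-o[2])/d[2]
def proj(n,p):
    c=manip.calibration(n);T=np.array(c['cam_to_world']);q=T[:3,:3].T@(np.array(p)-T[:3,3])
    return np.array([c['fx']*q[0]/q[2]+c['cx'],c['fy']*q[1]/q[2]+c['cy']])
def tri(r1,r2):
    (o1,d1),(o2,d2)=r1,r2
    s=np.linalg.lstsq(np.stack([d1,-d2],1),o2-o1,rcond=None)[0]
    a=o1+s[0]*d1;b=o2+s[1]*d2;return (a+b)/2,np.linalg.norm(a-b)
E
python3 - <<'E'
from h import *
np.set_printoptions(precision=4,suppress=True)
print(manip.sense())
a=snap('side','s0');b=snap('top','t0')
for n in('side','top'):
    c=manip.calibration(n);print(n,c)
cv2.imwrite('pics/t0b.png',cv2.resize(b[:,:,::-1],(800,600)));cv2.imwrite('pics/s0b.png',cv2.resize(a[:,:,::-1],(800,600)))
E
```

```text
pics
{'t': 0.0, 'q': array([ 1.0815,  0.5285,  1.4339,  0.    ,  1.1814, -0.1785]), 'qd': array([ 0.0008, -0.0006,  0.0015, -0.0004, -0.0013,  0.0007]), 'tau': array([ -0.0008, -44.234 , -17.8026,  -0.0002,   0.0083,   0.    ]), 'tcp_pos': array([0.1907, 0.5944, 0.2303]), 'tool_rot': array([ 0.1548,  0.9879, -0.001 , -0.0004]), 'force': array([0.0416, 0.0045, 0.4966]), 'ft_torque': array([ 0.0076, -0.0067, -0.0301]), 'finger_gap': 1.0011433120905755}
side {'fx': 383.5065103913061, 'fy': 383.5065103913061, 'cx': 259.3959431630983, 'cy': 182.70644627465188, 'cam_to_world': array([[-0.0583, -0.6982,  0.7135, -0.1146],
       [-0.9983,  0.0372, -0.0452, -0.0653],
       [ 0.0051, -0.7149, -0.6992,  0.7492],
       [ 0.    ,  0.    ,  0.    ,  1.    ]])}
top {'fx': 471.8456404222462, 'fy': 471.8456404222462, 'cx': 256.71196769577244, 'cy': 186.81686113280878, 'cam_to_world': array([[ 0.0013, -0.991 ,  0.1336,  0.3771],
       [-0.9999,  0.0003,  0.0123, -0.1057],
       [-0.0123, -0.1336, -0.991 ,  1.393 ],
       [ 0.    ,  0.    ,  0.    ,  1.    ]])}
```

View pics/t0b.png

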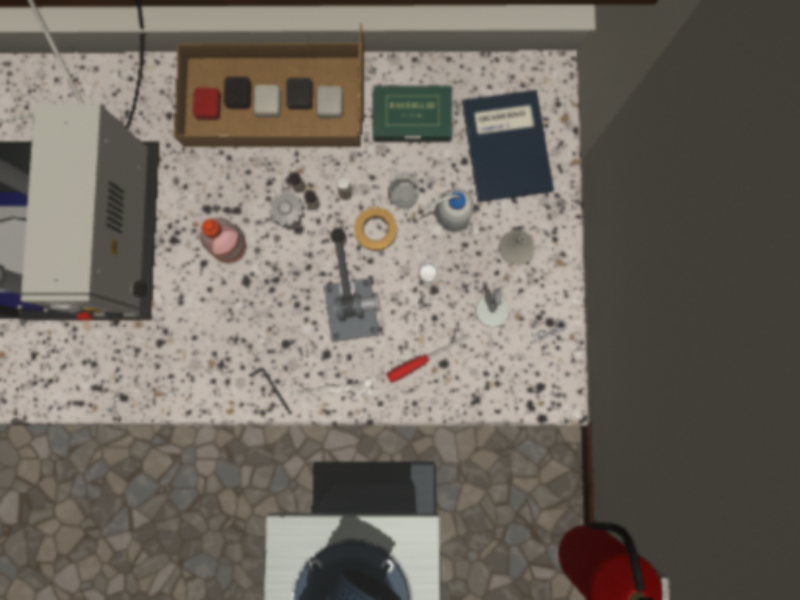

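View pics/s0b.png

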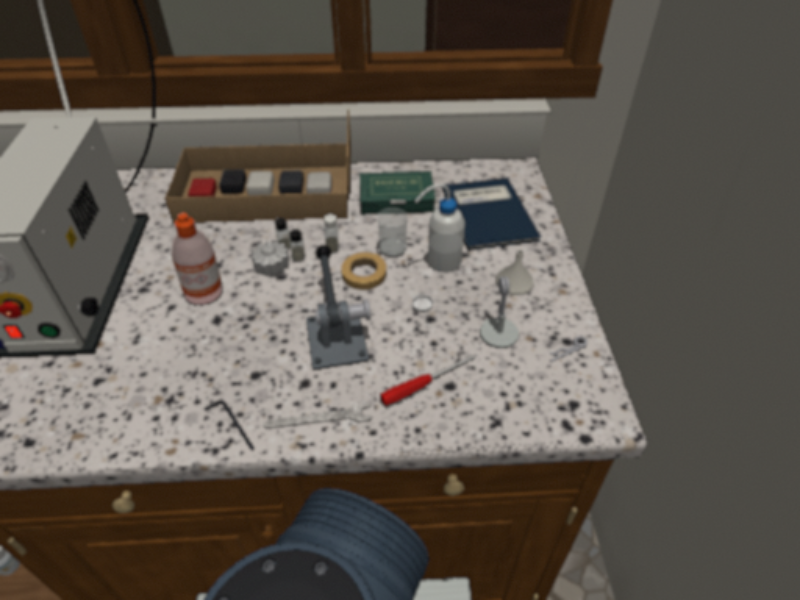

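Top view: the extractor's base is near (352,312) of 800, with the lever running up to a ball at (338,235) and the pin head at right (370,303). The holder with the clip is at (492,310). The side view agrees, with the holder at (500,330). I'll zoom in on both.

```bash
python3 - <<'E'
import cv2,numpy as np
t=np.load('pics/t0.npy')[:,:,::-1];s=np.load('pics/s0.npy')[:,:,::-1]
def c(i,x0,y0,w,h,W,H):return cv2.resize(i[y0:y0+h,x0:x0+w],(W,H),interpolation=cv2.INTER_CUBIC)
A=c(t,200,140,60,80,400,300*0+533)[:300] if 0 else None
a=c(t,195,140,65,50*0+85,390,510)
r=np.hstack([c(t,200,140,50,84,350,588),c(t,280,160,60,84,420,588)])
cv2.imwrite('pics/z1.png',r)
r=np.hstack([c(s,190,150,55,84,385,588),c(s,295,155,55,84,385,588)])
cv2.imwrite('pics/z2.png',r)
E
```

```text
(no output)
```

View pics/z1.png

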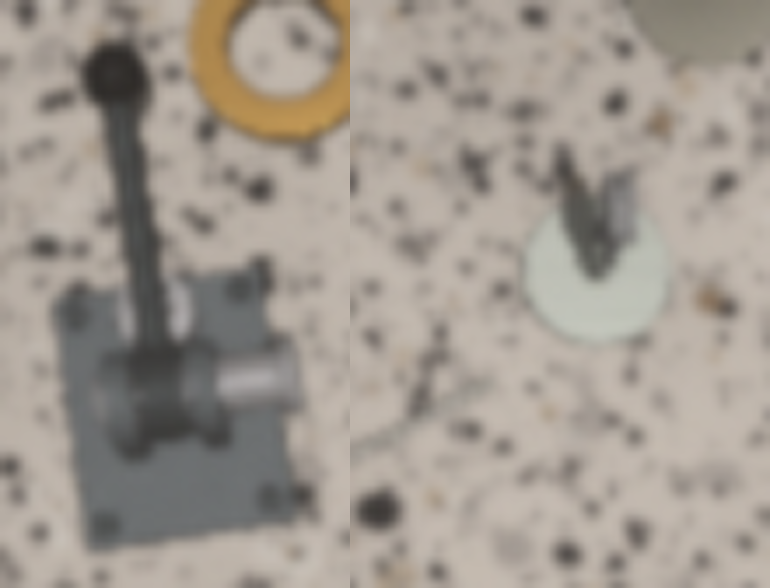

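View pics/z2.png

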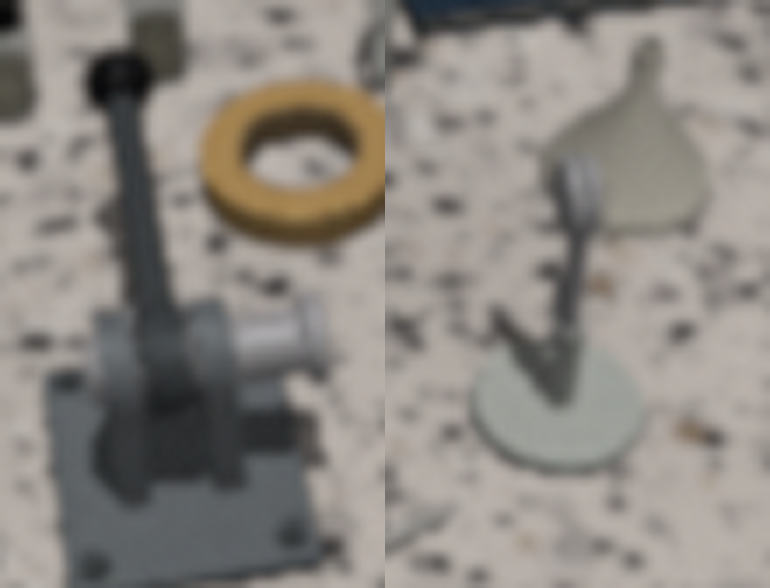

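```bash
python3 - <<'E'
from h import *
np.set_printoptions(precision=4,suppress=True)
f=lambda x0,y0,k,u,v:(x0+(u+.5)/k-.5,y0+(v+.5)/k-.5)
T=lambda u,v:f(200,140,7,u,v); S=lambda u,v:f(190,150,7,u,v)
T2=lambda u,v:f(280,160,7,u-350,v);S2=lambda u,v:f(295,155,7,u-385,v)
C=np.array([onz('top',*T(*p),.010) for p in[(58,300),(268,268),(298,520),(92,548)]])
print(C, 'ctr',C.mean(0))
for a,b in((3,0),(2,1),(1,0),(2,3)):
    d=C[b]-C[a];print(np.linalg.norm(d),np.degrees(np.arctan2(d[1],d[0])))
ball=tri(ray('top',*T(116,72)),ray('side',*S(120,77)));print('ball',ball)
d=ball[0]-C.mean(0);print(np.degrees(np.arctan2(d[1],d[0])),np.linalg.norm(d[:2]))
print('head',tri(ray('top',*T(290,378)),ray('side',*S(313,334))))
print('coil',tri(ray('top',*T2(622,205)),ray('side',*S2(579,192))))
print('foot t',onz('top',*T2(597,275),.008),'s',onz('side',*S2(558,401),.008))
print('tube top t',onz('top',*T2(600,245),.048),'s',onz('side',*S2(570,335),.048))
for p in((634,172),(612,238)):print(onz('top',*T2(*p),.1))
E
```

```text
[[ 0.5768  0.0564  0.01  ]
 [ 0.5905 -0.0326  0.01  ]
 [ 0.4835 -0.0459  0.01  ]
 [ 0.4717  0.0405  0.01  ]] ctr [0.5306 0.0046 0.01  ]
0.10626299049378507 8.58883453227302
0.10776983598462749 7.090510910361859
0.0899651540043093 98.73484542171833
0.08715576041515542 97.77315463100378
ball (array([0.6604, 0.0261, 0.0792]), np.float64(2.4536749921810383e-06))
9.400395514187014 0.13149415291964295
head (array([ 0.5371, -0.0448,  0.0636]), np.float64(0.0002759769922468574))
coil (array([ 0.5462, -0.2608,  0.0961]), np.float64(0.0006245367088383591))
foot t [ 0.528 -0.26   0.008] s [ 0.5267 -0.2605  0.008 ]
tube top t [ 0.536  -0.2569  0.048 ] s [ 0.5227 -0.2595  0.048 ]
[ 0.5589 -0.2649  0.1   ]
[ 0.5326 -0.2558  0.1   ]
```

Stand found: origin about (0.531,0.005), yaw about 8.3°. The clip's leg is near (0.527,-0.260), with its bow towards +x at about -19°. I'll move to the push side first, at a safe height.

Request:
send_rows:
  motion:
    - {"gripper":0,"travel":[-28,-28,0]}
    - {"gripper":0,"travel":[-28,-28,0]}
    - {"gripper":0,"travel":[-28,-28,0]}
    - {"gripper":0,"travel":[-28,-28,0]}
    - {"gripper":0,"travel":[-28,-28,0]}
    - {"gripper":0,"travel":[-28,-28,0]}
    - {"gripper":0,"travel":[-28,-28,0]}
    - {"gripper":0,"travel":[-28,-28,0]}
    - {"gripper":0,"travel":[-28,-28,0]}
    - {"gripper":0,"travel":[-28,-28,0]}
    - {"gripper":0,"travel":[-28,-28,0]}
    - {"gripper":0,"travel":[-28,-28,0]}
  newtons: 30

```text
validation failed for argument at $.mo...
```

Request:
send_rows:
  motion:
    - {"gripper":0,"travel":[-28,-28,0],"rotation":[0,0,0]}
    - {"gripper":0,"travel":[-28,-28,0],"rotation":[0,0,0]}
    - {"gripper":0,"travel":[-28,-28,0],"rotation":[0,0,0]}
    - {"gripper":0,"travel":[-28,-28,0],"rotation":[0,0,0]}
    - {"gripper":0,"travel":[-28,-28,0],"rotation":[0,0,0]}
    - {"gripper":0,"travel":[-28,-28,0],"rotation":[0,0,0]}
    - {"gripper":0,"travel":[-28,-28,0],"rotation":[0,0,0]}
    - {"gripper":0,"travel":[0,0,0],"rotation":[0,0,-6.5]}
    - {"gripper":0,"travel":[0,0,0],"rotation":[0,0,-6.5]}
    - {"gripper":0,"travel":[0,0,0],"rotation":[0,0,-6.5]}
    - {"gripper":0,"travel":[0,0,0],"rotation":[0,0,-6.5]}
    - {"gripper":0,"travel":[0,0,0],"rotation":[0,0,0]}

```text
t: 1.1
tcp_pos: [0.3177, 0.3481, 0.2311]
tool_rot: [-0.072, 0.997, -0.0, -0.0]
force: [0.2, 0.0, -1.3]
finger_gap: 0.0
```

Request:
send_rows:
  motion:
    - {"gripper":0,"travel":[-13.4,-39,0],"rotation":[0,0,0]}
    - {"gripper":0,"travel":[-13.4,-39,0],"rotation":[0,0,0]}
    - {"gripper":0,"travel":[-13.4,-39,0],"rotation":[0,0,0]}
    - {"gripper":0,"travel":[-13.4,-39,0],"rotation":[0,0,0]}
    - {"gripper":0,"travel":[-13.4,-39,0],"rotation":[0,0,0]}
    - {"gripper":0,"travel":[-13.4,-39,0],"rotation":[0,0,0]}
    - {"gripper":0,"travel":[-13.4,-39,0],"rotation":[0,0,0]}
    - {"gripper":0,"travel":[-13.4,-39,0],"rotation":[0,0,0]}
    - {"gripper":0,"travel":[-13.4,-39,0],"rotation":[0,0,0]}
    - {"gripper":0,"travel":[-13.4,-39,0],"rotation":[0,0,0]}
    - {"gripper":0,"travel":[-13.4,-39,0],"rotation":[0,0,0]}
    - {"gripper":0,"travel":[-13.4,-39,0],"rotation":[0,0,0]}

```text
t: 2.1
tcp_pos: [0.544, -0.0937, 0.2311]
tool_rot: [-0.07, 0.998, 0.0, -0.0]
force: [0.4, 0.5, 0.7]
finger_gap: 0.005
```

Request:
send_rows:
  motion:
    - {"gripper":0,"travel":[0,0,35],"rotation":[0,0,0]}
    - {"gripper":0,"travel":[0,0,35],"rotation":[0,0,0]}
    - {"gripper":0,"travel":[0,0,35],"rotation":[0,0,0]}
    - {"gripper":0,"travel":[0,0,35],"rotation":[0,0,0]}
    - {"gripper":0,"travel":[0,0,20],"rotation":[0,0,0]}
    - {"gripper":0,"travel":[0,0,0],"rotation":[0,0,0]}
    - {"gripper":0,"travel":[0,0,0],"rotation":[0,0,0]}

```text
t: 2.68
tcp_pos: [0.5429, -0.0914, 0.0703]
tool_rot: [-0.071, 0.998, 0.001, -0.001]
force: [0.2, 0.7, -0.2]
finger_gap: -0.002
```

Request:
send_rows:
  motion:
    - {"gripper":0,"travel":[0,0,22],"rotation":[0,0,0]}
    - {"gripper":0,"travel":[0,3,0],"rotation":[0,0,0]}
    - {"gripper":0,"travel":[0,3,0],"rotation":[0,0,0]}
    - {"gripper":0,"travel":[0,3,0],"rotation":[0,0,0]}
    - {"gripper":0,"travel":[0,3,0],"rotation":[0,0,0]}
    - {"gripper":0,"travel":[0,2,0],"rotation":[0,0,0]}

```text
t: 3.18
tcp_pos: [0.5422, -0.0776, 0.0507]
tool_rot: [-0.072, 0.997, -0.0, 0.001]
force: [-0.6, -0.2, 1.1]
finger_gap: -0.001
```

Request:
send_rows:
  motion:
    - {"gripper":0,"travel":[0,2,0],"rotation":[0,0,0]}
    - {"gripper":0,"travel":[0,2,0],"rotation":[0,0,0]}
    - {"gripper":0,"travel":[0,2,0],"rotation":[0,0,0]}
    - {"gripper":0,"travel":[0,2,0],"rotation":[0,0,0]}
    - {"gripper":0,"travel":[0,2,0],"rotation":[0,0,0]}

```text
t: 3.6
tcp_pos: [0.5402, -0.0679, 0.0493]
tool_rot: [-0.071, 0.997, 0.0, -0.0]
force: [-0.6, -0.7, 0.3]
finger_gap: -0.003
```

Request:
send_rows:
  motion:
    - {"gripper":0,"travel":[0,2,0],"rotation":[0,0,0]}
    - {"gripper":0,"travel":[0,2,0],"rotation":[0,0,0]}
    - {"gripper":0,"travel":[0,2,0],"rotation":[0,0,0]}
    - {"gripper":0,"travel":[0,2,0],"rotation":[0,0,0]}
    - {"gripper":0,"travel":[0,2,0],"rotation":[0,0,0]}

```text
t: 4.02
tcp_pos: [0.539, -0.0586, 0.0493]
tool_rot: [-0.072, 0.997, -0.0, 0.0]
force: [-0.4, -2.5, -0.4]
finger_gap: -0.0
```

```bash
python3 - <<'E'
from h import *
import cv2
a=snap('top','p1',(190,130,300,210),6)
E
```

```text
(no output)
```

View pics/p1.png

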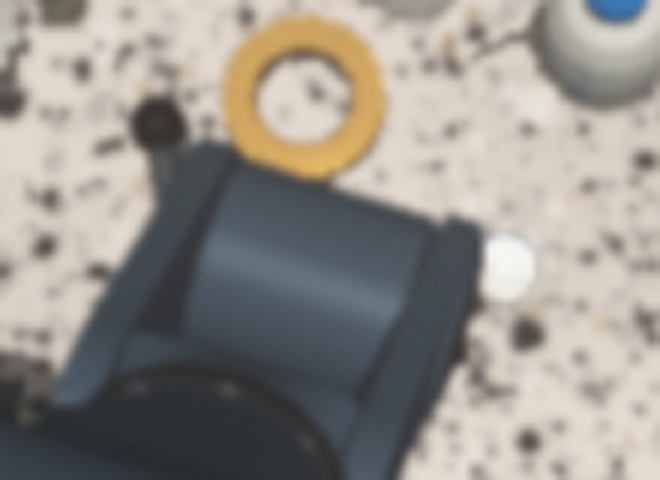

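The wrist hides the spot from above, but a contact force of -2.5 N in y shows the finger is at the pin head. I'll keep pushing gently.

Request:
send_rows:
  motion:
    - {"gripper":0,"travel":[0,1.5,0],"rotation":[0,0,0]}
    - {"gripper":0,"travel":[0,1.5,0],"rotation":[0,0,0]}
    - {"gripper":0,"travel":[0,1.5,0],"rotation":[0,0,0]}
    - {"gripper":0,"travel":[0,1.5,0],"rotation":[0,0,0]}
    - {"gripper":0,"travel":[0,1.5,0],"rotation":[0,0,0]}
    - {"gripper":0,"travel":[0,1.5,0],"rotation":[0,0,0]}
    - {"gripper":0,"travel":[0,1.5,0],"rotation":[0,0,0]}
    - {"gripper":0,"travel":[0,1.5,0],"rotation":[0,0,0]}
    - {"gripper":0,"travel":[0,1.5,0],"rotation":[0,0,0]}
    - {"gripper":0,"travel":[0,1.5,0],"rotation":[0,0,0]}

```text
t: 4.9
tcp_pos: [0.5366, -0.0431, 0.0493]
tool_rot: [-0.071, 0.997, 0.0, -0.0]
force: [-1.2, -2.5, 0.3]
finger_gap: 0.007
```

Request:
send_rows:
  motion:
    - {"gripper":0,"travel":[0,1,0],"rotation":[0,0,0]}
    - {"gripper":0,"travel":[0,1,0],"rotation":[0,0,0]}
    - {"gripper":0,"travel":[0,1,0],"rotation":[0,0,0]}

```text
t: 5.15
tcp_pos: [0.5361, -0.0402, 0.0493]
tool_rot: [-0.071, 0.997, 0.0, -0.0]
force: [-0.7, -4.1, -0.1]
finger_gap: 0.001
```

Request:
send_rows:
  motion:
    - {"gripper":0,"travel":[0,1,0],"rotation":[0,0,0]}
    - {"gripper":0,"travel":[0,1,0],"rotation":[0,0,0]}

```text
t: 5.32
tcp_pos: [0.5358, -0.0383, 0.0493]
tool_rot: [-0.071, 0.997, 0.0, -0.0]
force: [-0.7, -3.3, 0.2]
finger_gap: 0.002
```

Request:
send_rows:
  motion:
    - {"gripper":0,"travel":[0,1,0],"rotation":[0,0,0]}
    - {"gripper":0,"travel":[0,1,0],"rotation":[0,0,0]}

```text
t: 5.48
tcp_pos: [0.5362, -0.0377, 0.0495]
tool_rot: [-0.072, 0.997, -0.001, 0.001]
force: [-2.8, -11.1, 1.1]
finger_gap: -0.003
```

Request:
send_rows:
  motion:
    - {"gripper":0,"travel":[0,0.6,0],"rotation":[0,0,0]}
    - {"gripper":0,"travel":[0,0,0],"rotation":[0,0,0]}
    - {"gripper":0,"travel":[0,0,0],"rotation":[0,0,0]}

```text
t: 5.73
tcp_pos: [0.5362, -0.0377, 0.0495]
tool_rot: [-0.072, 0.997, -0.002, 0.001]
force: [-1.2, -10.9, 0.3]
finger_gap: -0.001
```

Request:
send_rows:
  motion:
    - {"gripper":0,"travel":[0,-10,0],"rotation":[0,0,0]}
    - {"gripper":0,"travel":[0,-30,0],"rotation":[0,0,0]}
    - {"gripper":0,"travel":[0,0,-40],"rotation":[0,0,0]}
    - {"gripper":0,"travel":[0,0,-40],"rotation":[0,0,0]}
    - {"gripper":0,"travel":[0,0,-40],"rotation":[0,0,0]}
    - {"gripper":0,"travel":[0,0,-40],"rotation":[0,0,0]}
    - {"gripper":85,"travel":[0,0,0],"rotation":[0,0,6.7]}
    - {"gripper":85,"travel":[0,0,0],"rotation":[0,0,6.7]}
    - {"gripper":85,"travel":[0,0,0],"rotation":[0,0,6.7]}
    - {"gripper":85,"travel":[0,0,0],"rotation":[0,0,6.7]}
    - {"gripper":85,"travel":[0,0,0],"rotation":[0,0,0]}
    - {"gripper":85,"travel":[0,0,0],"rotation":[0,0,0]}

```text
t: 6.73
tcp_pos: [0.5411, -0.0749, 0.2092]
tool_rot: [0.16, 0.987, 0.001, -0.0]
force: [-0.3, -0.3, -0.2]
finger_gap: 0.847
```

Request:
send_rows:
  motion:
    - {"gripper":85,"travel":[-12,-35.4,0],"rotation":[0,0,0]}
    - {"gripper":85,"travel":[-12,-35.4,0],"rotation":[0,0,0]}
    - {"gripper":85,"travel":[-12,-35.4,0],"rotation":[0,0,0]}
    - {"gripper":85,"travel":[-12,-35.4,0],"rotation":[0,0,0]}
    - {"gripper":85,"travel":[-12,-35.4,0],"rotation":[0,0,0]}
    - {"gripper":85,"travel":[0,0,30],"rotation":[0,0,0]}
    - {"gripper":85,"travel":[0,0,30],"rotation":[0,0,0]}
    - {"gripper":85,"travel":[0,0,0],"rotation":[0,0,0]}

```text
t: 7.4
tcp_pos: [0.5379, -0.2606, 0.1438]
tool_rot: [0.162, 0.987, 0.003, -0.005]
force: [-1.0, 1.2, -1.4]
finger_gap: 0.994
```

```bash
python3 - <<'E'
from h import *
a=snap('side','s2');b=snap('top','t2')
c=lambda i,x0,y0,w,h,k:cv2.resize(i[y0:y0+h,x0:x0+w,::-1],None,fx=k,fy=k,interpolation=cv2.INTER_CUBIC)
cv2.imwrite('pics/c2.png',np.hstack([c(a,200,150,76,100,5),c(a,290,135,80,100,5)]))
E
```

```text
(no output)
```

View pics/c2.png

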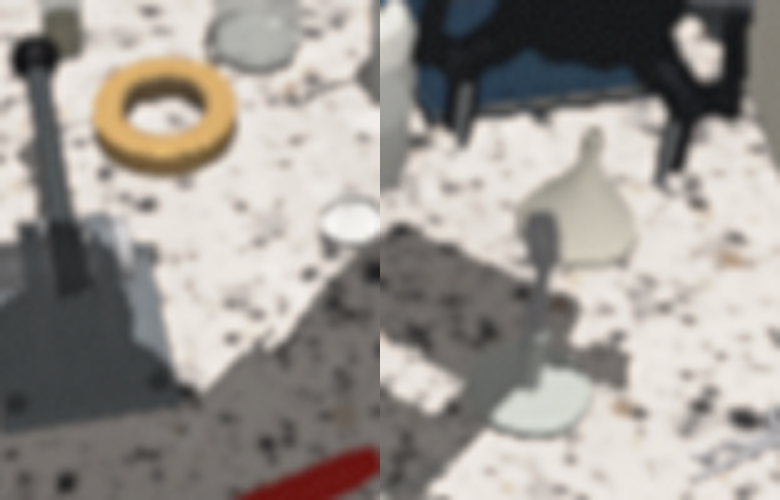

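The side view shows the open fingers straddling the coil, with finger ends at crop (460,135) and (670,180), and the coil at (541,240). Next I descend and close gently.

Request:
send_rows:
  motion:
    - {"gripper":85,"travel":[-4,0,10],"rotation":[0,0,0]}
    - {"gripper":85,"travel":[0,0,20],"rotation":[0,0,0]}
    - {"gripper":85,"travel":[0,0,20],"rotation":[0,0,0]}
    - {"gripper":85,"travel":[0,0,16],"rotation":[0,0,0]}
    - {"gripper":85,"travel":[0,0,0],"rotation":[0,0,0]}
    - {"gripper":40,"travel":[0,0,0],"rotation":[0,0,0]}
    - {"gripper":30,"travel":[0,0,0],"rotation":[0,0,0]}
    - {"gripper":25,"travel":[0,0,0],"rotation":[0,0,0]}
    - {"gripper":22,"travel":[0,0,0],"rotation":[0,0,0]}
    - {"gripper":22,"travel":[0,0,0],"rotation":[0,0,0]}
  newtons: 40

```text
t: 8.33
tcp_pos: [0.5461, -0.2639, 0.0845]
tool_rot: [0.162, 0.987, -0.0, 0.001]
force: [0.4, -0.9, -0.1]
finger_gap: 0.299
```

```bash
python3 - <<'E'
from h import *
a=snap('side','s3');b=snap('top','t3')
c=lambda i,x0,y0,w,h,k:cv2.resize(i[y0:y0+h,x0:x0+w,::-1],None,fx=k,fy=k,interpolation=cv2.INTER_CUBIC)
cv2.imwrite('pics/c3.png',np.hstack([c(a,290,135,80,100,5),c(b,285,160,76,100,5)]))
E
```

```text
(no output)
```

View pics/c3.png

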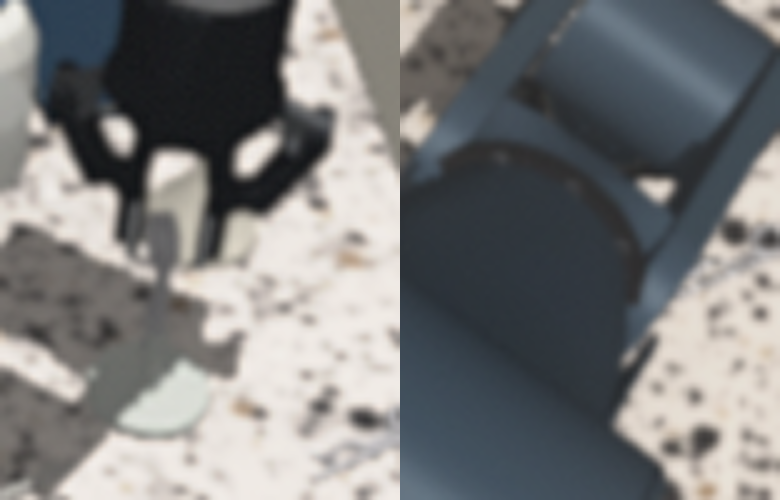

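Request:
send_rows:
  motion:
    - {"gripper":22,"travel":[1.5,0,7],"rotation":[0,0,0]}
    - {"gripper":22,"travel":[0,0,0],"rotation":[0,0,0]}
    - {"gripper":16,"travel":[0,0,0],"rotation":[0,0,0]}
    - {"gripper":13,"travel":[0,0,0],"rotation":[0,0,0]}
    - {"gripper":8,"travel":[0,0,0],"rotation":[0,0,0]}
    - {"gripper":5,"travel":[0,0,0],"rotation":[0,0,0]}
    - {"gripper":5,"travel":[0,0,0],"rotation":[0,0,0]}
    - {"gripper":5,"travel":[0,0,0],"rotation":[0,0,0]}
  newtons: 60

```text
t: 9.1
tcp_pos: [0.5433, -0.264, 0.076]
tool_rot: [0.161, 0.987, -0.001, -0.001]
force: [-3.3, -3.5, -1.1]
finger_gap: 0.128
```

Request:
send_rows:
  motion:
    - {"gripper":5,"travel":[0.5,-0.5,-5],"rotation":[0,0,0]}
    - {"gripper":5,"travel":[0,0,-8],"rotation":[0,0,0]}
    - {"gripper":5,"travel":[0,0,-12],"rotation":[0,0,0]}
    - {"gripper":5,"travel":[0,0,-15],"rotation":[0,0,0]}
    - {"gripper":5,"travel":[0,0,-15],"rotation":[0,0,0]}
    - {"gripper":5,"travel":[0,0,-15],"rotation":[0,0,0]}
    - {"gripper":5,"travel":[0,0,-30],"rotation":[0,0,0]}
    - {"gripper":5,"travel":[0,0,0],"rotation":[0,0,0]}
    - {"gripper":5,"travel":[0,0,0],"rotation":[0,0,0]}

```text
t: 9.85
tcp_pos: [0.545, -0.2632, 0.1796]
tool_rot: [0.162, 0.987, -0.0, 0.003]
force: [-0.1, -0.3, -0.7]
finger_gap: 0.131
```

```bash
python3 - <<'E'
from h import *
np.set_printoptions(precision=4,suppress=True)
a=snap('side','s4')
c=lambda i,x0,y0,w,h,k:cv2.resize(i[y0:y0+h,x0:x0+w,::-1],None,fx=k,fy=k,interpolation=cv2.INTER_CUBIC)
s=manip.sense();print(s['tcp_pos'],s['tool_rot'],proj('side',s['tcp_pos']))
# top: pin shaded now free
b=snap('top','t4')
cv2.imwrite('pics/c4.png',np.hstack([c(a,290,100,50,74,8),c(b,195,150,50,74,8)]))
E
```

```text
[ 0.5439 -0.2626  0.1779] [0.1617 0.9868 0.0002 0.0011] [327.4021 157.0743]
```

View pics/c4.png

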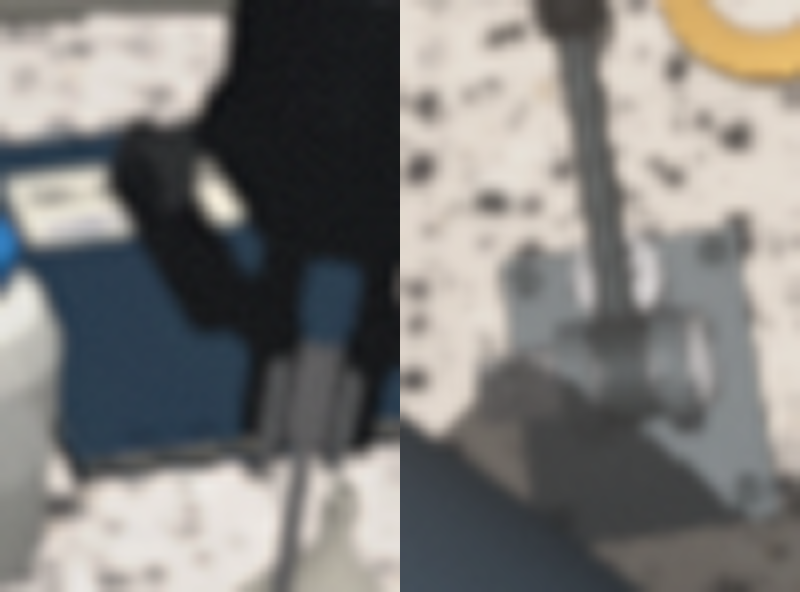

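The clip is held by its coil with the fingers parallel to it, and the leg hangs straight below. The pin end at top crop (515,385) is in shadow. Next I carry the clip above the pin end and turn it to the stand's axes.

Request:
send_rows:
  motion:
    - {"gripper":5,"travel":[0,0,-20],"rotation":[0,0,0]}
    - {"gripper":5,"travel":[12.5,36.4,0],"rotation":[0,0,0]}
    - {"gripper":5,"travel":[12.5,36.4,0],"rotation":[0,0,0]}
    - {"gripper":5,"travel":[12.5,36.4,0],"rotation":[0,0,0]}
    - {"gripper":5,"travel":[12.5,36.4,0],"rotation":[0,0,0]}
    - {"gripper":5,"travel":[12.5,36.4,0],"rotation":[0,0,0]}
    - {"gripper":5,"travel":[12.5,36.4,0],"rotation":[0,0,0]}
    - {"gripper":5,"travel":[12.5,36.4,0],"rotation":[0,0,0]}
    - {"gripper":5,"travel":[12.5,36.4,0],"rotation":[0,0,0]}
    - {"gripper":5,"travel":[0,0,0],"rotation":[0,0,-6.7]}
    - {"gripper":5,"travel":[0,0,0],"rotation":[0,0,-6.7]}
    - {"gripper":5,"travel":[0,0,0],"rotation":[0,0,-6.7]}

```text
t: 10.95
tcp_pos: [0.5402, 0.0463, 0.1951]
tool_rot: [-0.017, 1.0, 0.001, -0.002]
force: [-0.2, -0.5, -0.8]
finger_gap: 0.132
```

Request:
send_rows:
  motion:
    - {"gripper":5,"travel":[0,0,0],"rotation":[0,0,-6.9]}
    - {"gripper":5,"travel":[0,0,15],"rotation":[0,0,0]}
    - {"gripper":5,"travel":[0,0,5],"rotation":[0,0,0]}
    - {"gripper":5,"travel":[0,0,0],"rotation":[0,0,0]}
    - {"gripper":5,"travel":[0,0,0],"rotation":[0,0,0]}
    - {"gripper":5,"travel":[0,0,0],"rotation":[0,0,0]}

```text
t: 11.45
tcp_pos: [0.5415, 0.0445, 0.1762]
tool_rot: [-0.073, 0.997, 0.0, -0.0]
force: [-0.1, 0.5, 0.4]
finger_gap: 0.133
```

```bash
python3 - <<'E'
from h import *
np.set_printoptions(precision=4,suppress=True)
a=snap('side','s5')
s=manip.sense();print(s['tcp_pos'],s['tool_rot'],s['force'])
p=s['tcp_pos'];print(proj('side',p),proj('side',[.5251,.0422,.074]),proj('side',[.5251,.0422,.104]),proj('side',[.5251,.0422,.154]))
u,v=proj('side',[.5251,.0422,.094]);x0,y0=int(u)-35,int(v)-30
print(x0,y0)
c=lambda i,x0,y0,w,h,k:cv2.resize(i[y0:y0+h,x0:x0+w,::-1],None,fx=k,fy=k,interpolation=cv2.INTER_CUBIC)
cv2.imwrite('pics/c5.png',c(a,x0,y0,78,60,10))
E
```

```text
[0.5417 0.0445 0.1765] [-0.073   0.9973  0.0001  0.0001] [ 0.2835 -0.1051  0.4654]
[192.4733 162.8266] [197.9566 199.3276] [196.5935 190.6022] [194.1751 175.1226]
162 163
```

View pics/c5.png

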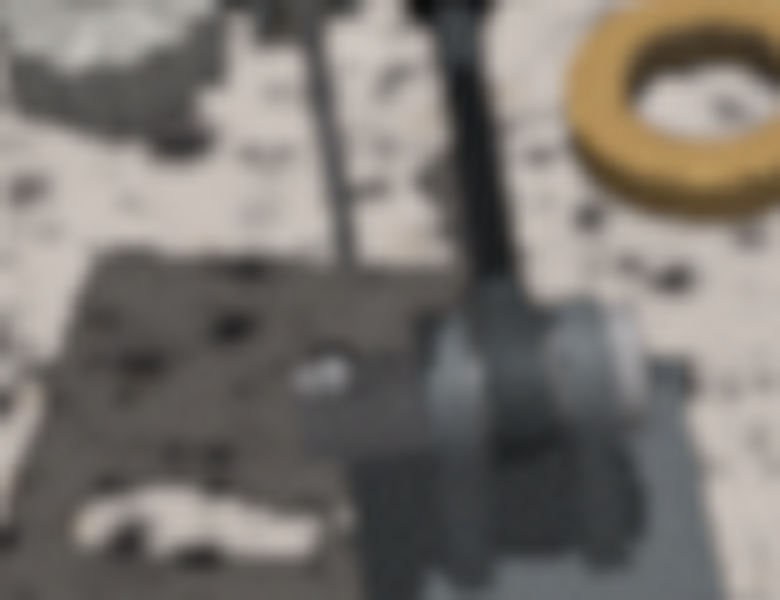

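The side view shows the leg tip at crop (345,265), which is px (196.5,189.5), almost exactly where a tip centred over the predicted pin_top should appear. Pin end protrudes from crop x≈430 to 300, so the pin is home. I'll check the pixels for the hole's dark mouth.

```bash
python3 - <<'E'
from h import *
for f in('s5','s4','s2'):
    g=np.load(f'pics/{f}.npy').astype(int).sum(2)//3
    print(f);print('     ',list(range(190,208)))
    for v in range(192,212):print(v,*['%3d'%x for x in g[v,190:208]])
y=np.array([-.1436,.9896]);x=np.array([.9896,.1436]);o=np.array([.5306,.0046])
for a in(-7,0,7):
    h=np.sqrt(144-a*a)/1e3;p=o+.038*y+a/1e3*x;print(a,proj('side',[*p,.062+h]))
E
```

```text
s5
      [190, 191, 192, 193, 194, 195, 196, 197, 198, 199, 200, 201, 202, 203, 204, 205, 206, 207]
192  88  87  88  88  87  87  87  87  88  88  91  90  88  86  85  84  83  75
193  86  85  85  86  88  88  87  89  91  93  92  90  87  80  76  75  74  71
194  84  82  82  85  89  87  88  90  92  92  91  88  81  71  62  62  70  77
195  85  81  80  84  88  89  89  90  92  92  90  87  80  64  53  59  77  87
196  86  81  79  79  82  84  85  89  91  91  88  86  80  64  55  69  93 101
197  85  82  77  71  69  69  71  79  86  85  83  81  77  66  58  77 105 110
198  82  81  76  72  80  83  74  68  74  74  72  72  72  66  61  82 112 119
199  78  87  95 101 117 125 100  74  70  71  69  70  73  67  67  90 116 122
200  83 101 119 122 128 133 109  79  72  71  71  72  73  71  79 104 119 123
201  87 101 116 115 112 113  95  73  70  71  74  76  76  75  84 106 115 116
202  86  89  95  94  89  88  79  71  71  74  77  79  80  77  85 102 108 108
203  87  84  83  81  78  78  76  76  76  77  77  80  82  79  83  96 100  99
204  86  85  81  80  79  77  79  77  77  77  78  79  79  77  79  88  93  93
205  87  85 
[... 3150 characters left out ...]
2
204 220 186 131 101  97  98  97  99  97  96  97  99 101  97  86  74  71  70
205 224 199 140 102  98  97  97  97  96  95  95  96  95  94  85  73  69  69
206 223 202 144  99  93  93  93  94  95  94  93  92  93  94  86  76  68  67
207 219 199 147 102  92  92  91  94  96  96  97  98  97  91  86  74  67  67
208 219 206 170 137 127 124 113 107 109 111 109 106 101  87  75  70  66  67
209 220 217 206 191 186 179 148 126 127 126 114  98  87  75  67  66  67  67
210 224 226 228 226 224 209 165 132 125 120  99  80  71  67  64  65  67  67
211 226 227 229 230 230 221 181 132 103  92  78  66  66  64  66  66  66  68
-7 [198.31553495 202.04550446]
0 [197.95562657 199.31461527]
7 [197.79822806 197.88447699]
```

Request:
send_rows:
  motion:
    - {"gripper":5,"travel":[0,0,10],"rotation":[0,0,0]}
    - {"gripper":5,"travel":[0,0,10],"rotation":[0,0,0]}
    - {"gripper":5,"travel":[0,0,5],"rotation":[0,0,0]}
    - {"gripper":5,"travel":[0,0,2],"rotation":[0,0,0]}
    - {"gripper":5,"travel":[0,0,0],"rotation":[0,0,0]}
    - {"gripper":5,"travel":[0,0,0],"rotation":[0,0,0]}

```text
t: 12.0
tcp_pos: [0.5415, 0.0445, 0.149]
tool_rot: [-0.073, 0.997, 0.0, -0.0]
force: [-0.4, -0.5, -1.1]
finger_gap: 0.135
```

Request:
send_rows:
  motion:
    - {"gripper":5,"travel":[0,0,1],"rotation":[0,0,0]}
    - {"gripper":5,"travel":[0,0,1],"rotation":[0,0,0]}

```text
t: 12.17
tcp_pos: [0.5419, 0.0445, 0.1476]
tool_rot: [-0.073, 0.997, -0.0, 0.0]
force: [-0.8, -0.0, -1.3]
finger_gap: 0.133
```

Request:
send_rows:
  motion:
    - {"gripper":5,"travel":[0,0,1],"rotation":[0,0,0]}
    - {"gripper":5,"travel":[0,0,0.5],"rotation":[0,0,0]}

```text
t: 12.33
tcp_pos: [0.5416, 0.0445, 0.1459]
tool_rot: [-0.073, 0.997, -0.0, 0.0]
force: [-0.4, 0.3, 0.5]
finger_gap: 0.131
```

Request:
send_rows:
  motion:
    - {"gripper":5,"travel":[0,0,1],"rotation":[0,0,0]}
    - {"gripper":5,"travel":[0,0,0],"rotation":[0,0,0]}

```text
t: 12.5
tcp_pos: [0.5414, 0.0445, 0.1447]
tool_rot: [-0.073, 0.997, 0.0, -0.0]
force: [0.2, 1.5, 0.3]
finger_gap: 0.132
```

Request:
send_rows:
  motion:
    - {"gripper":5,"travel":[0,0,0.7],"rotation":[0,0,0]}
    - {"gripper":5,"travel":[0,0,0],"rotation":[0,0,0]}

```text
t: 12.67
tcp_pos: [0.5415, 0.0445, 0.144]
tool_rot: [-0.073, 0.997, 0.0, -0.0]
force: [0.5, -0.3, -0.2]
finger_gap: 0.134
```

Request:
send_rows:
  motion:
    - {"gripper":5,"travel":[0,0,0.7],"rotation":[0,0,0]}
    - {"gripper":5,"travel":[0,0,0],"rotation":[0,0,0]}

```text
t: 12.83
tcp_pos: [0.5415, 0.0445, 0.1433]
tool_rot: [-0.073, 0.997, 0.0, -0.0]
force: [-0.7, -0.1, -0.9]
finger_gap: 0.125
```

Request:
send_rows:
  motion:
    - {"gripper":5,"travel":[0,0,0.7],"rotation":[0,0,0]}
    - {"gripper":5,"travel":[0,0,0],"rotation":[0,0,0]}

```text
t: 13.0
tcp_pos: [0.5415, 0.0445, 0.1426]
tool_rot: [-0.073, 0.997, 0.0, -0.0]
force: [-0.6, -0.1, -1.3]
finger_gap: 0.131
```

Request:
send_rows:
  motion:
    - {"gripper":5,"travel":[0,0,1],"rotation":[0,0,0]}
    - {"gripper":5,"travel":[0,0,0],"rotation":[0,0,0]}

```text
t: 13.17
tcp_pos: [0.5414, 0.0445, 0.1416]
tool_rot: [-0.073, 0.997, 0.0, -0.0]
force: [0.2, 0.5, -0.1]
finger_gap: 0.132
```

Request:
send_rows:
  motion:
    - {"gripper":5,"travel":[0,0,0.8],"rotation":[0,0,0]}
    - {"gripper":5,"travel":[0,0,0],"rotation":[0,0,0]}

```text
t: 13.33
tcp_pos: [0.5416, 0.0445, 0.141]
tool_rot: [-0.073, 0.997, -0.0, 0.0]
force: [-0.3, -0.6, 0.2]
finger_gap: 0.136
```

Request:
send_rows:
  motion:
    - {"gripper":5,"travel":[0,0,0.8],"rotation":[0,0,0]}
    - {"gripper":5,"travel":[0,0,0],"rotation":[0,0,0]}

```text
t: 13.5
tcp_pos: [0.5418, 0.0445, 0.1405]
tool_rot: [-0.073, 0.997, -0.0, 0.0]
force: [-0.8, 0.8, 3.1]
finger_gap: 0.134
```

Contact at +3 N, with the nominal tip a little below the pin's top. I'll probe sideways in x.

Request:
send_rows:
  motion:
    - {"gripper":5,"travel":[1,0,0],"rotation":[0,0,0]}
    - {"gripper":5,"travel":[0,0,0],"rotation":[0,0,0]}

```text
t: 13.67
tcp_pos: [0.5412, 0.0443, 0.1406]
tool_rot: [-0.073, 0.997, -0.0, 0.001]
force: [0.2, -0.4, 3.7]
finger_gap: 0.131
```

Request:
send_rows:
  motion:
    - {"gripper":5,"travel":[1,0,0],"rotation":[0,0,0]}
    - {"gripper":5,"travel":[0,0,0],"rotation":[0,0,0]}

```text
t: 13.83
tcp_pos: [0.5405, 0.0441, 0.1407]
tool_rot: [-0.073, 0.997, -0.0, 0.001]
force: [1.3, 0.2, 6.0]
finger_gap: 0.131
```

Request:
send_rows:
  motion:
    - {"gripper":5,"travel":[1,0,0],"rotation":[0,0,0]}
    - {"gripper":5,"travel":[0,0,0],"rotation":[0,0,0]}

```text
t: 14.0
tcp_pos: [0.5395, 0.0438, 0.1408]
tool_rot: [-0.073, 0.997, -0.0, 0.001]
force: [1.2, 0.4, 7.1]
finger_gap: 0.131
```

Request:
send_rows:
  motion:
    - {"gripper":5,"travel":[1,0,-0.4],"rotation":[0,0,0]}
    - {"gripper":5,"travel":[0,0,0],"rotation":[0,0,0]}

```text
t: 14.17
tcp_pos: [0.5382, 0.0437, 0.141]
tool_rot: [-0.073, 0.997, -0.0, 0.001]
force: [1.5, -0.2, 5.6]
finger_gap: 0.132
```

Request:
send_rows:
  motion:
    - {"gripper":5,"travel":[1,0,0],"rotation":[0,0,0]}
    - {"gripper":5,"travel":[0,0,0],"rotation":[0,0,0]}

```text
t: 14.33
tcp_pos: [0.537, 0.0436, 0.1409]
tool_rot: [-0.073, 0.997, -0.0, 0.001]
force: [0.2, 0.3, 5.3]
finger_gap: 0.129
```

Request:
send_rows:
  motion:
    - {"gripper":5,"travel":[1,0,0],"rotation":[0,0,0]}
    - {"gripper":5,"travel":[0,0,0],"rotation":[0,0,0]}

```text
t: 14.5
tcp_pos: [0.5355, 0.0435, 0.1406]
tool_rot: [-0.073, 0.997, -0.0, -0.0]
force: [0.7, -0.1, 3.7]
finger_gap: 0.133
```

Request:
send_rows:
  motion:
    - {"gripper":5,"travel":[1,0,0],"rotation":[0,0,0]}
    - {"gripper":5,"travel":[0,0,0],"rotation":[0,0,0]}

```text
t: 14.67
tcp_pos: [0.5332, 0.0436, 0.1399]
tool_rot: [-0.073, 0.997, 0.0, -0.002]
force: [-1.4, -0.9, 1.5]
finger_gap: 0.135
```

Apex felt near TCP x≈0.5385. At 0.533 the force drops, so I'll try pressing down here.

Request:
send_rows:
  motion:
    - {"gripper":5,"travel":[0,0,0.8],"rotation":[0,0,0]}
    - {"gripper":5,"travel":[0,0,0],"rotation":[0,0,0]}

```text
t: 14.83
tcp_pos: [0.5332, 0.0436, 0.1394]
tool_rot: [-0.073, 0.997, 0.0, -0.002]
force: [-0.8, 0.5, 3.6]
finger_gap: 0.131
```

Request:
send_rows:
  motion:
    - {"gripper":5,"travel":[0,0,0.8],"rotation":[0,0,0]}
    - {"gripper":5,"travel":[0,0,0],"rotation":[0,0,0]}

```text
t: 15.0
tcp_pos: [0.533, 0.0436, 0.1389]
tool_rot: [-0.073, 0.997, 0.0, -0.002]
force: [-2.4, -0.2, 6.3]
finger_gap: 0.131
```

Request:
send_rows:
  motion:
    - {"gripper":5,"travel":[1,0,-0.3],"rotation":[0,0,0]}
    - {"gripper":5,"travel":[0,0,0],"rotation":[0,0,0]}

```text
t: 15.17
tcp_pos: [0.5323, 0.0435, 0.139]
tool_rot: [-0.073, 0.997, 0.0, -0.001]
force: [-2.9, -0.3, 4.6]
finger_gap: 0.134
```

Request:
send_rows:
  motion:
    - {"gripper":5,"travel":[1,0,0],"rotation":[0,0,0]}
    - {"gripper":5,"travel":[0,0,0],"rotation":[0,0,0]}

```text
t: 15.33
tcp_pos: [0.5316, 0.0432, 0.1387]
tool_rot: [-0.073, 0.997, 0.0, -0.001]
force: [-2.0, -0.5, 1.8]
finger_gap: 0.131
```

Request:
send_rows:
  motion:
    - {"gripper":5,"travel":[1,0,0],"rotation":[0,0,0]}
    - {"gripper":5,"travel":[0,0,0],"rotation":[0,0,0]}

```text
t: 15.5
tcp_pos: [0.5311, 0.0431, 0.1388]
tool_rot: [-0.073, 0.997, 0.0, -0.001]
force: [-0.9, -0.2, 1.2]
finger_gap: 0.13
```

No far-rim catch on the -x side, so I'll lift and try the +x side.

Request:
send_rows:
  motion:
    - {"gripper":5,"travel":[0,0,-4],"rotation":[0,0,0]}
    - {"gripper":5,"travel":[-11,1.2,0],"rotation":[0,0,0]}
    - {"gripper":5,"travel":[0,0,0],"rotation":[0,0,0]}
    - {"gripper":5,"travel":[0,0,2],"rotation":[0,0,0]}
    - {"gripper":5,"travel":[0,0,0],"rotation":[0,0,0]}

```text
t: 15.92
tcp_pos: [0.5419, 0.0458, 0.1408]
tool_rot: [-0.073, 0.997, 0.0, -0.0]
force: [-0.2, 0.3, -0.5]
finger_gap: 0.133
```

Request:
send_rows:
  motion:
    - {"gripper":5,"travel":[0,0,1],"rotation":[0,0,0]}
    - {"gripper":5,"travel":[0,0,0],"rotation":[0,0,0]}

```text
t: 16.08
tcp_pos: [0.542, 0.0459, 0.1399]
tool_rot: [-0.073, 0.997, 0.0, -0.0]
force: [-0.1, 1.5, -0.6]
finger_gap: 0.131
```

Request:
send_rows:
  motion:
    - {"gripper":5,"travel":[0,0,0.7],"rotation":[0,0,0]}
    - {"gripper":5,"travel":[0,0,0],"rotation":[0,0,0]}

```text
t: 16.25
tcp_pos: [0.5422, 0.0458, 0.1394]
tool_rot: [-0.073, 0.997, 0.0, -0.0]
force: [0.0, 0.1, -0.2]
finger_gap: 0.132
```

Already 1.4 mm lower with no contact, so the tip is possibly in the mouth. Continuing down.

Request:
send_rows:
  motion:
    - {"gripper":5,"travel":[0,0,0.8],"rotation":[0,0,0]}
    - {"gripper":5,"travel":[0,0,0],"rotation":[0,0,0]}

```text
t: 16.42
tcp_pos: [0.5423, 0.0458, 0.1386]
tool_rot: [-0.073, 0.997, 0.0, 0.0]
force: [-0.6, 0.8, -1.1]
finger_gap: 0.131
```

Request:
send_rows:
  motion:
    - {"gripper":5,"travel":[0,0,0.8],"rotation":[0,0,0]}
    - {"gripper":5,"travel":[0,0,0],"rotation":[0,0,0]}

```text
t: 16.58
tcp_pos: [0.5423, 0.0459, 0.1378]
tool_rot: [-0.073, 0.997, 0.0, -0.0]
force: [1.0, 1.0, -1.0]
finger_gap: 0.135
```

Request:
send_rows:
  motion:
    - {"gripper":5,"travel":[0,0,0.8],"rotation":[0,0,0]}
    - {"gripper":5,"travel":[0,0,0],"rotation":[0,0,0]}

```text
t: 16.75
tcp_pos: [0.5423, 0.0459, 0.137]
tool_rot: [-0.073, 0.997, 0.0, -0.0]
force: [0.2, 1.2, -0.6]
finger_gap: 0.131
```

Request:
send_rows:
  motion:
    - {"gripper":5,"travel":[0,0,0.8],"rotation":[0,0,0]}
    - {"gripper":5,"travel":[0,0,0],"rotation":[0,0,0]}

```text
t: 16.92
tcp_pos: [0.5422, 0.0459, 0.1362]
tool_rot: [-0.073, 0.997, 0.0, -0.0]
force: [1.1, 1.2, -0.1]
finger_gap: 0.131
```

Request:
send_rows:
  motion:
    - {"gripper":5,"travel":[0.8,0,0],"rotation":[0,0,0]}
    - {"gripper":5,"travel":[0.8,0,0],"rotation":[0,0,0]}
    - {"gripper":5,"travel":[0,0,0],"rotation":[0,0,0]}

```text
t: 17.17
tcp_pos: [0.5414, 0.0458, 0.1365]
tool_rot: [-0.073, 0.997, 0.0, 0.001]
force: [2.0, 2.1, -0.8]
finger_gap: 0.13
```

Request:
send_rows:
  motion:
    - {"gripper":5,"travel":[0.8,0,0],"rotation":[0,0,0]}
    - {"gripper":5,"travel":[0,0,0],"rotation":[0,0,0]}

```text
t: 17.33
tcp_pos: [0.541, 0.0457, 0.1366]
tool_rot: [-0.073, 0.997, 0.0, 0.001]
force: [2.5, 2.3, -1.3]
finger_gap: 0.13
```

Request:
send_rows:
  motion:
    - {"gripper":5,"travel":[0.8,0,0],"rotation":[0,0,0]}
    - {"gripper":5,"travel":[0,0,0],"rotation":[0,0,0]}

```text
t: 17.5
tcp_pos: [0.5406, 0.0457, 0.1367]
tool_rot: [-0.073, 0.997, 0.0, 0.002]
force: [4.2, 4.0, -1.8]
finger_gap: 0.135
```

The tip is caught in the mouth: lateral resistance is 4 N in x. Fy says ease to +y. I'll keep pushing the pin upright.

Request:
send_rows:
  motion:
    - {"gripper":5,"travel":[0.5,0.8,0],"rotation":[0,0,0]}
    - {"gripper":5,"travel":[0,0,0],"rotation":[0,0,0]}

```text
t: 17.67
tcp_pos: [0.5402, 0.0461, 0.1368]
tool_rot: [-0.073, 0.997, -0.0, 0.002]
force: [5.4, 2.9, -0.7]
finger_gap: 0.129
```

Request:
send_rows:
  motion:
    - {"gripper":5,"travel":[0.8,0,0],"rotation":[0,0,0]}
    - {"gripper":5,"travel":[0,0,0],"rotation":[0,0,0]}

```text
t: 17.83
tcp_pos: [0.5396, 0.0459, 0.1369]
tool_rot: [-0.073, 0.997, -0.0, 0.002]
force: [4.5, 3.6, -0.4]
finger_gap: 0.129
```

Request:
send_rows:
  motion:
    - {"gripper":5,"travel":[0.8,0,0],"rotation":[0,0,0]}
    - {"gripper":5,"travel":[0,0,0],"rotation":[0,0,0]}

```text
t: 18.0
tcp_pos: [0.539, 0.0459, 0.137]
tool_rot: [-0.073, 0.997, -0.0, 0.002]
force: [4.2, 2.7, -1.0]
finger_gap: 0.132
```

Request:
send_rows:
  motion:
    - {"gripper":5,"travel":[0.5,0.8,0],"rotation":[0,0,0]}
    - {"gripper":5,"travel":[0,0,1],"rotation":[0,0,0]}
    - {"gripper":5,"travel":[0,0,0],"rotation":[0,0,0]}

```text
t: 18.25
tcp_pos: [0.5385, 0.0461, 0.1359]
tool_rot: [-0.073, 0.997, -0.001, 0.002]
force: [4.8, 2.6, -1.6]
finger_gap: 0.133
```

Request:
send_rows:
  motion:
    - {"gripper":5,"travel":[0,0,1],"rotation":[0,0,0]}
    - {"gripper":5,"travel":[0,0,0],"rotation":[0,0,0]}

```text
t: 18.42
tcp_pos: [0.5383, 0.0461, 0.1348]
tool_rot: [-0.073, 0.997, -0.001, 0.002]
force: [6.1, 0.5, -1.8]
finger_gap: 0.133
```

Request:
send_rows:
  motion:
    - {"gripper":5,"travel":[0,0,1],"rotation":[0,0,0]}
    - {"gripper":5,"travel":[0,0,0],"rotation":[0,0,0]}

```text
t: 18.58
tcp_pos: [0.5381, 0.0461, 0.1337]
tool_rot: [-0.073, 0.997, -0.001, 0.002]
force: [4.3, 2.1, -0.7]
finger_gap: 0.134
```

Request:
send_rows:
  motion:
    - {"gripper":5,"travel":[0,0,1.2],"rotation":[0,0,0]}
    - {"gripper":5,"travel":[0,0,1.2],"rotation":[0,0,0]}
    - {"gripper":5,"travel":[0,0,0],"rotation":[0,0,0]}

```text
t: 18.83
tcp_pos: [0.5377, 0.0461, 0.1311]
tool_rot: [-0.073, 0.997, -0.001, 0.002]
force: [5.4, 1.9, -1.8]
finger_gap: 0.138
```

Request:
send_rows:
  motion:
    - {"gripper":5,"travel":[0,0.4,1.2],"rotation":[0,0,0]}
    - {"gripper":5,"travel":[0,0,1.2],"rotation":[0,0,0]}
    - {"gripper":5,"travel":[0,0,0],"rotation":[0,0,0]}

```text
t: 19.08
tcp_pos: [0.5374, 0.0465, 0.1286]
tool_rot: [-0.073, 0.997, -0.001, 0.001]
force: [5.5, 0.6, -1.4]
finger_gap: 0.129
```

Request:
send_rows:
  motion:
    - {"gripper":5,"travel":[0,0,1.2],"rotation":[0,0,0]}
    - {"gripper":5,"travel":[0,0,1.2],"rotation":[0,0,0]}
    - {"gripper":5,"travel":[0,0,0],"rotation":[0,0,0]}

```text
t: 19.33
tcp_pos: [0.5372, 0.0465, 0.1261]
tool_rot: [-0.073, 0.997, -0.001, 0.001]
force: [4.7, -0.8, -1.6]
finger_gap: 0.127
```

Request:
send_rows:
  motion:
    - {"gripper":5,"travel":[-0.8,0,1.2],"rotation":[0,0,0]}
    - {"gripper":5,"travel":[0,0,1.2],"rotation":[0,0,0]}
    - {"gripper":5,"travel":[0,0,0],"rotation":[0,0,0]}

```text
t: 19.58
tcp_pos: [0.5373, 0.0467, 0.1235]
tool_rot: [-0.073, 0.997, -0.0, 0.0]
force: [4.3, -0.5, -1.4]
finger_gap: 0.132
```

Request:
send_rows:
  motion:
    - {"gripper":5,"travel":[0,0,1.5],"rotation":[0,0,0]}
    - {"gripper":5,"travel":[0,0,1.5],"rotation":[0,0,0]}
    - {"gripper":5,"travel":[0,0,0],"rotation":[0,0,0]}

```text
t: 19.83
tcp_pos: [0.5372, 0.0468, 0.1204]
tool_rot: [-0.073, 0.997, -0.0, 0.0]
force: [5.1, -0.9, -1.5]
finger_gap: 0.136
```

Request:
send_rows:
  motion:
    - {"gripper":5,"travel":[0,0,1.5],"rotation":[0,0,0]}
    - {"gripper":5,"travel":[0,0,1.5],"rotation":[0,0,0]}
    - {"gripper":5,"travel":[0,0,0],"rotation":[0,0,0]}

```text
t: 20.08
tcp_pos: [0.5372, 0.0469, 0.1174]
tool_rot: [-0.073, 0.997, -0.0, 0.0]
force: [5.6, -1.4, -1.6]
finger_gap: 0.132
```

Request:
send_rows:
  motion:
    - {"gripper":5,"travel":[-0.8,-0.3,0],"rotation":[0,0,0]}
    - {"gripper":5,"travel":[0,0,1],"rotation":[0,0,0]}
    - {"gripper":5,"travel":[0,0,0],"rotation":[0,0,0]}

```text
t: 20.33
tcp_pos: [0.5375, 0.047, 0.1165]
tool_rot: [-0.073, 0.997, 0.0, -0.001]
force: [2.9, -0.5, -0.9]
finger_gap: 0.13
```

Request:
send_rows:
  motion:
    - {"gripper":5,"travel":[-0.3,0,1.2],"rotation":[0,0,0]}
    - {"gripper":5,"travel":[0,0,1.2],"rotation":[0,0,0]}
    - {"gripper":5,"travel":[0,0,0],"rotation":[0,0,0]}

```text
t: 20.58
tcp_pos: [0.5378, 0.0471, 0.1141]
tool_rot: [-0.073, 0.997, 0.0, -0.0]
force: [2.9, 0.7, 0.4]
finger_gap: 0.129
```

Request:
send_rows:
  motion:
    - {"gripper":5,"travel":[0,0,1],"rotation":[0,0,0]}
    - {"gripper":5,"travel":[0,0,1],"rotation":[0,0,0]}

```text
t: 20.75
tcp_pos: [0.5381, 0.047, 0.1124]
tool_rot: [-0.073, 0.997, 0.0, -0.0]
force: [3.1, -0.0, 3.3]
finger_gap: 0.132
```

The bow is starting to ride on the pin. Pressing on in small steps.

Request:
send_rows:
  motion:
    - {"gripper":5,"travel":[0,0,1],"rotation":[0,0,0]}
    - {"gripper":5,"travel":[0,0,1],"rotation":[0,0,0]}

```text
t: 20.92
tcp_pos: [0.5383, 0.0469, 0.1105]
tool_rot: [-0.073, 0.997, -0.0, 0.0]
force: [2.1, 0.4, 3.9]
finger_gap: 0.129
```

Request:
send_rows:
  motion:
    - {"gripper":5,"travel":[0,0,1],"rotation":[0,0,0]}
    - {"gripper":5,"travel":[0,0,1],"rotation":[0,0,0]}

```text
t: 21.08
tcp_pos: [0.5382, 0.0469, 0.1083]
tool_rot: [-0.073, 0.997, -0.0, 0.0]
force: [2.6, -0.9, 2.8]
finger_gap: 0.134
```

Request:
send_rows:
  motion:
    - {"gripper":5,"travel":[0,0,1],"rotation":[0,0,0]}
    - {"gripper":5,"travel":[0,0,1],"rotation":[0,0,0]}

```text
t: 21.25
tcp_pos: [0.5382, 0.0469, 0.106]
tool_rot: [-0.073, 0.997, -0.0, -0.0]
force: [3.3, -0.3, 1.8]
finger_gap: 0.133
```

Request:
send_rows:
  motion:
    - {"gripper":5,"travel":[0,0,1],"rotation":[0,0,0]}
    - {"gripper":5,"travel":[0,0,1],"rotation":[0,0,0]}

```text
t: 21.42
tcp_pos: [0.5381, 0.0469, 0.104]
tool_rot: [-0.073, 0.997, -0.0, -0.0]
force: [3.9, 0.5, 0.1]
finger_gap: 0.128
```

Request:
send_rows:
  motion:
    - {"gripper":5,"travel":[0,0,1],"rotation":[0,0,0]}
    - {"gripper":5,"travel":[0,0,1],"rotation":[0,0,0]}
    - {"gripper":5,"travel":[0,0,1],"rotation":[0,0,0]}

```text
t: 21.67
tcp_pos: [0.5379, 0.0469, 0.101]
tool_rot: [-0.073, 0.997, 0.0, -0.0]
force: [2.8, -0.8, -0.8]
finger_gap: 0.136
```

Request:
send_rows:
  motion:
    - {"gripper":5,"travel":[0,0,1],"rotation":[0,0,0]}
    - {"gripper":5,"travel":[0,0,1],"rotation":[0,0,0]}
    - {"gripper":5,"travel":[0,0,1],"rotation":[0,0,0]}

```text
t: 21.92
tcp_pos: [0.5377, 0.047, 0.0979]
tool_rot: [-0.073, 0.997, 0.0, -0.001]
force: [2.6, -1.2, -0.6]
finger_gap: 0.13
```

Request:
send_rows:
  motion:
    - {"gripper":5,"travel":[0,0,1],"rotation":[0,0,0]}
    - {"gripper":5,"travel":[0,0,1],"rotation":[0,0,0]}

```text
t: 22.08
tcp_pos: [0.5376, 0.047, 0.0959]
tool_rot: [-0.073, 0.997, 0.0, -0.001]
force: [1.7, -1.5, -1.7]
finger_gap: 0.128
```

Request:
send_rows:
  motion:
    - {"gripper":5,"travel":[0,0,1],"rotation":[0,0,0]}
    - {"gripper":5,"travel":[0,0,0.7],"rotation":[0,0,0]}

```text
t: 22.25
tcp_pos: [0.5374, 0.0471, 0.0942]
tool_rot: [-0.073, 0.997, 0.0, -0.001]
force: [1.1, -0.5, -1.2]
finger_gap: 0.135
```

Snapped over, with no resistance since. I'll go on to the shoulder stop.

Request:
send_rows:
  motion:
    - {"gripper":5,"travel":[0,0,0.8],"rotation":[0,0,0]}
    - {"gripper":5,"travel":[0,0,0],"rotation":[0,0,0]}

```text
t: 22.42
tcp_pos: [0.5372, 0.0471, 0.0934]
tool_rot: [-0.073, 0.997, 0.0, -0.001]
force: [0.0, -0.7, -2.7]
finger_gap: 0.13
```

Request:
send_rows:
  motion:
    - {"gripper":5,"travel":[0,0,0.8],"rotation":[0,0,0]}
    - {"gripper":5,"travel":[0,0,0],"rotation":[0,0,0]}

```text
t: 22.58
tcp_pos: [0.5373, 0.0471, 0.0928]
tool_rot: [-0.073, 0.997, 0.0, -0.001]
force: [-0.3, -0.4, -1.0]
finger_gap: 0.132
```

Request:
send_rows:
  motion:
    - {"gripper":5,"travel":[0,0,0.8],"rotation":[0,0,0]}
    - {"gripper":5,"travel":[0,0,0],"rotation":[0,0,0]}

```text
t: 22.75
tcp_pos: [0.5374, 0.047, 0.092]
tool_rot: [-0.073, 0.997, 0.0, -0.001]
force: [-0.5, -0.5, -0.4]
finger_gap: 0.13
```

Request:
send_rows:
  motion:
    - {"gripper":5,"travel":[0,0,0.8],"rotation":[0,0,0]}
    - {"gripper":5,"travel":[0,0,0],"rotation":[0,0,0]}

```text
t: 22.92
tcp_pos: [0.5377, 0.0469, 0.0914]
tool_rot: [-0.073, 0.997, 0.0, -0.001]
force: [-1.7, -1.3, 0.4]
finger_gap: 0.132
```

Request:
send_rows:
  motion:
    - {"gripper":5,"travel":[0,0,0.8],"rotation":[0,0,0]}
    - {"gripper":5,"travel":[0,0,0],"rotation":[0,0,0]}

```text
t: 23.08
tcp_pos: [0.5379, 0.0468, 0.0908]
tool_rot: [-0.073, 0.997, -0.0, -0.0]
force: [-1.2, -1.0, 3.7]
finger_gap: 0.131
```

Request:
send_rows:
  motion:
    - {"gripper":5,"travel":[0,0,0.8],"rotation":[0,0,0]}
    - {"gripper":5,"travel":[0,0,0],"rotation":[0,0,0]}

```text
t: 23.25
tcp_pos: [0.5382, 0.0468, 0.0903]
tool_rot: [-0.073, 0.997, -0.0, 0.0]
force: [-1.2, -1.6, 5.2]
finger_gap: 0.132
```

```bash
python3 - <<'E'
from h import *
a=snap('side','s6',(162,160,240,220),10)
E
```

```text
(no output)
```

View pics/s6.png

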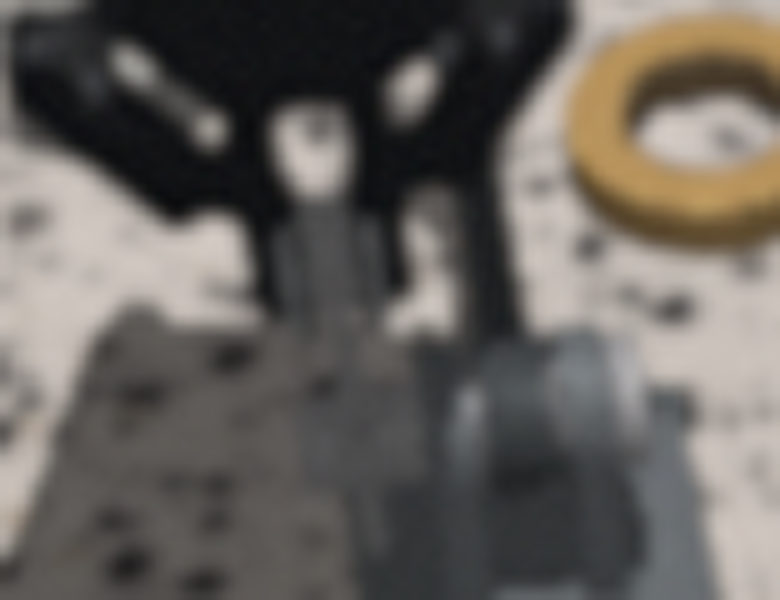

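The clip is on the pin: the leg shows below it at crop (370,520), and the shoulder resists with 5 N. I'll release slightly and lift off.

Request:
send_rows:
  motion:
    - {"gripper":5,"travel":[0,0,0.5],"rotation":[0,0,0]}
    - {"gripper":16,"travel":[0,0,0],"rotation":[0,0,0]}
    - {"gripper":20,"travel":[0,0,0],"rotation":[0,0,0]}
    - {"gripper":24,"travel":[0,0,0],"rotation":[0,0,0]}
    - {"gripper":24,"travel":[0,0,0],"rotation":[0,0,0]}
    - {"gripper":24,"travel":[0,0,0],"rotation":[0,0,0]}

```text
t: 23.8
tcp_pos: [0.5383, 0.0471, 0.0891]
tool_rot: [-0.073, 0.997, 0.0, -0.0]
force: [0.3, -0.3, 0.3]
finger_gap: 0.285
```

Request:
send_rows:
  motion:
    - {"gripper":24,"travel":[0,0,-5],"rotation":[0,0,0]}
    - {"gripper":24,"travel":[0,0,-10],"rotation":[0,0,0]}
    - {"gripper":30,"travel":[0,0,-20],"rotation":[0,0,0]}
    - {"gripper":30,"travel":[0,0,-30],"rotation":[0,0,0]}
    - {"gripper":30,"travel":[0,0,-40],"rotation":[0,0,0]}
    - {"gripper":30,"travel":[0,0,-40],"rotation":[0,0,0]}
    - {"gripper":30,"travel":[10,-40,0],"rotation":[0,0,0]}
    - {"gripper":30,"travel":[10,-40,0],"rotation":[0,0,0]}
    - {"gripper":30,"travel":[10,-40,0],"rotation":[0,0,0]}
    - {"gripper":30,"travel":[10,-40,0],"rotation":[0,0,0]}
    - {"gripper":30,"travel":[10,-40,0],"rotation":[0,0,0]}
    - {"gripper":30,"travel":[0,-40,0],"rotation":[0,0,0]}

```text
t: 24.8
tcp_pos: [0.5218, -0.1993, 0.2354]
tool_rot: [-0.073, 0.997, 0.0, -0.0]
force: [0.7, 1.0, -0.9]
finger_gap: 0.352
```

```bash
python3 - <<'E'
from h import *
a=snap('side','s7');b=snap('top','t7')
s=manip.sense();print(s['t'],s['tcp_pos'],s['force'])
c=lambda i,x0,y0,w,h,k:cv2.resize(i[y0:y0+h,x0:x0+w,::-1],None,fx=k,fy=k,interpolation=cv2.INTER_CUBIC)
cv2.imwrite('pics/c7.png',np.hstack([c(a,170,165,50,74,8),c(b,195,150,50,74,8)]))
y=np.array([-.1436,.9896]);x=np.array([.9896,.1436]);o=np.array([.5306,.0046])+.038*y
for n,X,Z in(('leg0',0,74),('coil',12,114),('coiltop',12,129),('tip',0,25)):
    p=[*(o+x*X/1e3),Z/1e3];print(n,(proj('side',p)-[170,165])*8,(proj('top',p)-[195,150])*8+[400,0])
E
```

```text
24.9 [ 0.52518134 -0.2044673   0.23575202] [ 0.56267726 -0.03186285  0.366584  ]
leg0 [223.64501255 274.51692214] [519.89490212 378.70606229]
coil [205.50471371 152.43878752] [502.45385622 331.13472124]
coiltop [199.78383178 115.74978288] [497.35189531 325.63001699]
tip [240.42972473 381.95485892] [534.7187454  393.68635528]
```

View pics/c7.png

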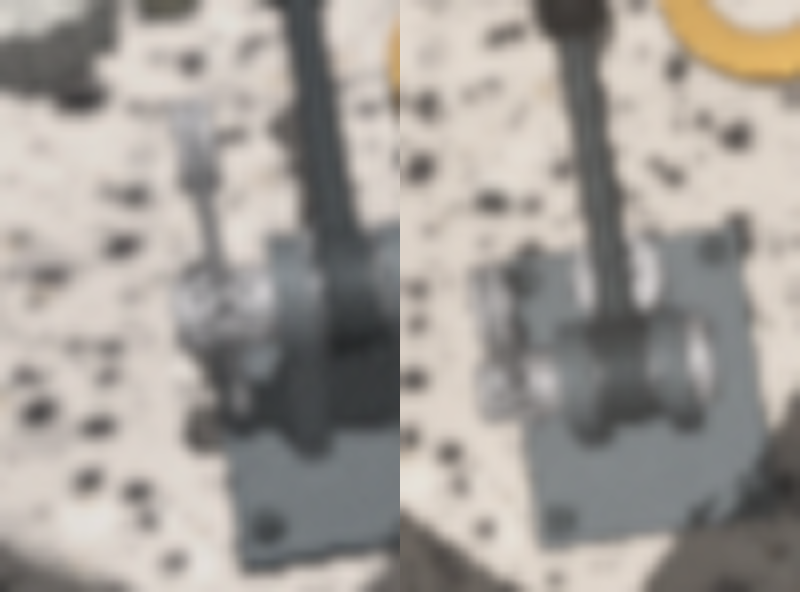

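Coil centre is at side (196,143) and top (491,308), with the pin's row at top ≈385. I'll triangulate how far the clip sits from the pin and its lean.

```bash
python3 - <<'E'
from h import *
np.set_printoptions(precision=4,suppress=True)
S=lambda u,v:ray('side',170+(u+.5)/8-.5,165+(v+.5)/8-.5)
T=lambda u,v:ray('top',195+(u-400+.5)/8-.5,150+(v+.5)/8-.5)
c=tri(S(196,143),T(491,308));print('coil',c)
# pin highest line: head disc & pin mid in both views -> pin protruding centre
p=tri(S(226,308),T(515,386));print('pin surface mid',p)
h=np.array([.5225,.0425,.062])
yd=np.array([-.1436,.9896,0]);x=np.array([.9896,.1436,0])
d=c[0]-h;print('stand dx,dy,dz',d@x,d@yd,d[2],np.hypot(d@x,d[2]),'lean',np.arctan2(d@x,d[2])-np.arctan2(12,52))
# pins edges in side view: silhouettes
u,v=170+(240+.5)/8-.5,165+(402+.5)/8-.5
for z in(.02,.025,.03):print('tip',z,onz('side',u,v,z))
E
```

```text
coil (array([0.5467, 0.0492, 0.1101]), np.float64(0.0008678183220218488))
pin surface mid (array([0.5253, 0.0453, 0.0606]), np.float64(0.0026722654138936035))
stand dx,dy,dz 0.02495340742980748 0.0031752071060806614 0.048123433317823816 0.05420827775029388 lean 0.25156203502665264
tip 0.02 [0.5227 0.0438 0.02  ]
tip 0.025 [0.5184 0.0431 0.025 ]
tip 0.03 [0.514  0.0423 0.03  ]
```

The coil is 54.2 mm from the felt pin centre, against a nominal 53.4 mm when home. Its height of 110 mm matches a home clip leaning about 0.2 rad with the pin. The gripper is well clear, so I'm handing in.

```bash
python3 -c "
from station import manip
s=manip.sense();print(s['t'],s['qd'].round(3));print(manip.sign_off())"
```

```text
24.9 [ 0.073 -0.021  0.07   0.058  0.04   0.041]
the job is handed in; nothing more can be done
None
```

The pin is home and the larger R-clip is on it, released; I handed the job in at about t = 25 s of the 72 s allowed. The hand-in gives no verdict, so the checks below are mine.

- **Pin:** I pushed the head until it met the hard stop, at about 11 N held for more than 0.1 s. The pictures agree that it is home.
- **Clip:** I found the mouth of the hole by touch, on the +x side, and used the leg's tip to push the pin towards upright. I then pressed the bow over the pin. The tool felt at most about 7 N on the clip, and the shoulder resisted at 5 N at the end.
- **Last pictures:** The leg comes out below the pin. The coil is 54.2 mm from the pin's centre, against 53.4 mm when home, which puts the clip within about 1–2 mm of home.
- **Disagreement:** The clip and pin look tilted about 0.2 rad (I measured up to 0.25) about the pin's axis, so the pin is not fully upright. The end check on squareness does not measure that tilt.
- **Not checked:** I could not measure the bow's angle. I judged that it had sprung back from the force falling to zero before the shoulder met the pin. I did not check the bystanders by measurement; nothing touched them that I know of.
- **Arm at hand-in:** The gripper was well clear, with joint speeds up to about 0.07 rad/s.

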